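# Slide the frit bin home into its own bay and shut the keeper

### The arm

A 7-joint arm with a two-finger parallel gripper is mounted at the origin on a cart in front of the work surface, level with it; the furniture and walls round the work are solid. World frame = base frame: x ahead of the robot, y to its left, z up, the work surface at z = 0. Lengths are in m, angles in degrees, forces in N, time in s.
With the tool pointing down it reaches from about 0.425 to 0.875 m from the base axis. Payload 4.7 kg.
Tool frame: the origin (TCP) lies between the finger pads; the fingertips stand env.finger_overhang ahead of it and the grasp point (between the pads) lies 5 mm behind it (env.finger_overhang is the distance from the TCP to the fingertips, in m); z points along the fingers, y is the line along which they close (so a half turn about z gives the same grasp; the last joint's range is limited). The gripper opens to 87 mm and grips with 3 to 60 N. Pads are 19 mm wide; open, the fingers measure 117 mm over their backs; the gripper's body (75 mm by 190 mm) begins 51 mm behind the grasp point.
Start: joints at [77.985, 18.392, -4.016, 83.108, 1.295, 78.541, -3.26], TCP at [0.144, -0.634, 0.237] pointing down, gripper open.
Joint ranges: [-163.93, 163.93], [-17.29, 119.83], [-79.2, 71.16], [3.27, 140.29], [-89.18, 269.18], [5.43, 117.66], [-154.24, 154.24]. Speed limits (degrees/s): [147.25, 147.25, 180, 180, 180, 180, 180].

### API

Orientations are given as [roll, pitch, yaw] about the fixed x, y, z axes, in that order (R = Rz(yaw) Ry(pitch) Rx(roll)).
In Python, from cell import telemetry, eyes, env, models gives the robot as it stands. The module is installed in compiled form; this text tells all that it offers.
- The arm moves only by the tool drive_tool, never from a script. Its arguments are lists of equal length, an entry for each row: "angular": the turn, a rotation vector about the tool's x, y, z in rad, a list of three; "delta_pos": the shift along the tool's x, y, z in cm, a list of three; "gripper": the finger opening in cm, from 0 to 8.7. A call has 1 to 20 rows; each row shifts and turns the commanded pose from where the row before left it, along the tool's axes as they then stand; what a row does not reach is not made up. A row lasts 1/10 s, in which the tool goes at most 50 mm and 8.59 degrees, less where a joint would pass 70% of its speed; a pose out of reach is approached as far as the arm can. A call with a gripper value outside its range is refused whole. The fingers move at their own pace and stop on an object; "squeeze" is the grip in N (left out, the last holds). Time passes only in rows, so rows that do not move let the fingers close. It gives the time, the measured TCP pose, the force, the opening and the grip force at its end, in the units of the state.
- telemetry.get_obs(): the state, without advancing time (a new reading comes with each control period).
- eyes.read_camera(name): name is "scene" or "top"; returns a dict with "pixels" (384x512x3 uint8, red, green, blue), "mtx" (3x3 intrinsics, pixels), "D" ([k1, k2, p1, p2, k3] as OpenCV has them; the pictures are not rectified), "origin" and "orientation" of the camera in the world. Camera axes: x right, y down, z forward; pixel columns grow to the right and rows downward; lengths in m; the calibration is good to about 2 mm. A picture is of the moment at which its call begins. There is no depth.
- env.sign_off(): hands the job in; it is judged then, once.
Trained networks look in a picture, given as the dict that the camera call returned (one of the last four; its "shot" number tells which), for a name from the list of things; names that differ only in an ending like _2 or _b are one class to them, and where a whole thing is asked for, a point or a joint stands for the part that bears it (a point fixed in the world has none). Each returns a list of dicts, best first, with "p" (0 to 1); they miss things now and then, are a little off and sometimes report something else, mostly with a low value. They report only what shows in the picture. A call takes as long as a camera call.
- models.search_frame(picture, target): "centre" ([column, row] in pixels, amid what is visible of it).
- models.cut_out(picture, target): "pixels" (384x512 bool, what is visible of it) and "centre" ([column, row] in pixels, amid what is visible of it).
The state is a dict: "time_s": time; "qpos": joint angles; "joint_velocities": joint speeds; "effort": joint torques, N m; "tool_pos": TCP position; "tool_rot": TCP orientation; "force": force on the tool from outside, world axes, zero at the start; "wrist_torque": the same for the moment, N m; "grip_width": finger opening in m; "grasp_force": force on a finger pad.
Only numpy, scipy, OpenCV 4.12 (cv2) and the standard library are available. Lean on these libraries where they do the work, as an engineer would, in place of code of your own. Each camera call takes 0.05 s, during which the arm holds its last target. There are 200 camera calls.

### The job

Return the loose frit bin to its own bay, the one with two brass studs on its label plate: swing that bay's keeper bar wide open, slide the bin in, front wall outward, until it is fully home against the back stop, then swing the keeper shut across its front. Keep the bin level so that no frit spills, and leave the other bays, their keepers and bin, and the tools lying about as they are.

Things in the scene. Friction and masses are not known exactly. Their poses are not given: they have to be found in the camera images.
- bin_two_mid (a point): Centre, 34 mm above the underside, of the loose green steel bin of pale frit, 138 (x) by 96 (y) by 68 mm, about 0.3 to 0.65 kg, open on top, two small brass studs on its front. x points from its low front wall (52 mm high, outer face x = -69 mm) to its high back wall (x = +69 mm); flat sides, 68 mm high, at y = +-48 mm. It slides on the table under 1 to 5 N.
- bin_two_front (a point): Middle of the outer face of that bin's front wall, 34 mm above its underside. Same axes.
- bay_two: The bin's own bay (two studs on its label plate): wooden, open mouth, no floor (bins slide on the table). Origin on the table under the middle of a bin that is fully home. x points level into the bay, mouth to back, z up, y left looking in. Cheeks: inner faces y = +-51.5 mm, x = -51 to 78 mm, 50 mm high (74 mm at the rear). Back stop face at x = +69.5 mm.
- bay_two_mouth (a point): Middle of the two-stud bay's mouth, 25 mm up, 77 mm outside the bay's origin. Thin flared lead-ins, 46 mm high, widen the mouth here to y = +-58 mm and narrow to the cheeks at x = -51 mm of the bay. Same axes as the bay.
- bay_two_label (a point): Centre of the top of the two-stud bay's dark steel label plate, which spans the bay level over its rear (50 mm deep, 116 mm wide, top 76.5 mm above the table, underside 74.5 mm, so that a bin passes under) and bears TWO domed brass studs, 22 mm across, 34 mm apart, 6 mm high.
- bay_one: The empty neighbouring bay of the same build, with ONE stud on its label plate; not this bin's place. The one-stud and two-stud bays stand side by side, 120 mm apart, either way round, with the occupied three-stud bay at the far end of the row. Origin and axes as for the two-stud bay.
- gate_two (a joint): Keeper of the two-stud bay: flat steel bar, 28 to 40 mm above the table, on an upright hinge. 0 = shut, straight across the mouth along the bay's -y, 5 mm outside the front of a bin that is home (it strikes a bin that is not); grows as it swings outward; at q it points along (-sin q, -cos q) in the bay's frame; stop at 1.95 rad. Friction holds it where left; 1 N at its end moves it.
- gate_two_axis (a point): Hinge axis of that keeper, at x = -81, y = +54.5 mm in the bay's frame; hinge post 9 mm thick, 56 mm high. Same axes as the bay.
- gate_two_post (a point): Thumb post of that keeper: upright round steel post, 12 mm thick, 80 mm from the hinge axis at the bar's free end, 28 to 92 mm above the table; the point is on its axis, 75 mm up.
- gate_one (a joint): Keeper of the one-stud bay, same build as that of the two-stud bay, shut near 0 rad.
- bin_three_mid (a point): Centre, half-way up, of the like bin that stands home in the three-stud bay at the far end of the row, behind that bay's keeper, which is bolted shut.
- scoop_mid (a point): Aluminium scoop, 176x55x23 mm, lying on the table on the right of the work; point near its middle, 8 mm up.
- shears_mid (a point): Diamond shears, 208x78x11 mm, lying on the table to the left; point near the middle.

How it is judged:
By the outcome, as a careful person would: the job done as asked, in the order asked, and still so for the second after the job is handed in, with the robot touching nothing.
It also fails if it takes over 72 s, if anything falls off the work surface, if the arm or the gripper's body presses on something with over 40 N, if the wrist force passes 120 N, or if a joint passes its speed limit or range.

## Working session

There is one attempt and no reset: what is moved stays moved. The work goes in short steps, Python scripts to look and compute and a tool call to move; the robot and the scene stay as the last step left them, time stands still between calls to the robot, and variables do not carry over. Pictures are saved under pics/ and viewed, at most 10 in all, crops included, and the job is handed in when it is done.

Besides the shell and the picture viewer there is one more tool, called after "Call:" by a JSON object that holds its "op" and its "data". drive_tool: Moves the arm, as the interface text tells. Its arguments: {"type":"object","properties":{"angular":{"type":"array","items":{"type":"array","items":{"type":"number"}}},"delta_pos":{"type":"array","items":{"type":"array","items":{"type":"number"}}},"gripper":{"type":"array","items":{"type":"number"}},"squeeze":{"type":"number"}},"required":["angular","delta_pos","gripper"]}

```bash
mkdir -p pics; cat > h.py <<'E'
import numpy as np, cv2
from scipy.spatial.transform import Rotation as Rn
from cell import telemetry, eyes, env, models
def rot(p):
    o=np.array(p["orientation"],float)
    if o.shape==(3,3): return o
    if o.size==4: return Rn.from_quat(o).as_matrix()
    return Rn.from_euler("xyz",o,degrees=True).as_matrix()
def ray(p,uv):
    n=cv2.undistortPoints(np.array([[uv]],float),np.array(p["mtx"]),np.array(p["D"]))[0,0]
    return np.array(p["origin"]),rot(p)@np.array([n[0],n[1],1])
def at_z(p,uv,z):
    o,d=ray(p,uv); return o+d*(z-o[2])/d[2]
def proj(p,X):
    R=rot(p); t=-R.T@np.array(p["origin"])
    return cv2.projectPoints(np.array(X,float).reshape(-1,1,3),cv2.Rodrigues(R.T)[0],t,np.array(p["mtx"]),np.array(p["D"]))[0][:,0]
def save(p,n): cv2.imwrite("pics/"+n+".png",p["pixels"][:,:,::-1])
E
python3 - <<'E'
from h import *
print(env.finger_overhang, telemetry.get_obs())
hs=dict(bin_two_mid=.034,bin_two_front=.034,bay_two=0,bay_two_mouth=.025,bay_two_label=.0765,bay_one=0,gate_two_axis=.056,gate_two_post=.075,bin_three_mid=.034,scoop_mid=.008,shears_mid=.005)
for c in("top","scene"):
    p=eyes.read_camera(c); save(p,c+"0"); print(c,p["origin"],p["orientation"],p["mtx"])
    for k,z in hs.items():
        for r in models.search_frame(p,k)[:2]: print(k,np.round(r["centre"],1),round(r["p"],2),np.round(at_z(p,r["centre"],z),3))
E
```

```text
0.014 {'time_s': 0.0, 'qpos': array([77.98408782, 18.43627693, -4.01652941, 83.17628969,  1.29233775,
       78.54106778, -3.25896685]), 'joint_velocities': array([ 0.02962027,  0.03997578, -0.01052206, -0.13213177, -0.08766182,
        0.00312132,  0.05482523]), 'effort': array([ 2.37352006e-04, -4.91281700e+01, -4.03750604e-01, -3.12528634e+01,
       -6.39661867e-02,  4.37075493e-02,  1.71121778e-04]), 'tool_pos': array([ 0.14412685, -0.63326475,  0.235481  ]), 'tool_rot': array([-1.79891468e+02,  2.96971492e-03,  1.28271440e+01]), 'force': array([-0.01872274,  0.59078478,  0.2386781 ]), 'wrist_torque': array([-0.00843671, -0.02139695, -0.01983697]), 'grasp_force': 0.0, 'grip_width': 0.08721048611831138}
top [0.4820542  0.019632   1.12495102] [-173.6281468    -0.18158276  -89.53834442] [[359.01984982   0.         261.67290725]
 [  0.         359.01984982 184.53518527]
 [  0.           0.           1.        ]]
bin_two_mid [213.5 198.4] 0.55 [0.56  0.163 0.034]
bin_two_front [215.6 200.5] 0.56 [0.554 0.157 0.034]
bay_two [340.6 161.8] 0.86 [ 0.683 -0.233  0.   ]
bay_two [127.3 228.
[... 833 characters left out ...]
4]
bin_two_front [251.6 218.6] 0.6 [0.555 0.151 0.034]
bin_two_front [303.  178.1] 0.43 [ 0.553 -0.219  0.034]
bay_two [276.8 168.2] 0.95 [ 0.728 -0.28   0.   ]
bay_two_mouth [275.1 169.6] 0.61 [ 0.702 -0.225  0.025]
bay_two_label [273.1 165.1] 0.56 [ 0.681 -0.176  0.077]
bay_one [305.3 178.5] 0.85 [ 0.571 -0.275  0.   ]
gate_two_axis [274.9 168.3] 0.97 [ 0.679 -0.188  0.056]
gate_two_axis [269.  179.3] 0.49 [ 0.645 -0.093  0.056]
gate_two_post [221.2 281.5] 0.69 [0.409 0.494 0.075]
gate_two_post [267.  177.8] 0.6 [ 0.641 -0.071  0.075]
bin_three_mid [255.3 164.4] 0.93 [ 0.794 -0.199  0.034]
scoop_mid [338.2 174.2] 0.61 [ 0.462 -0.384  0.008]
shears_mid [221.7 286. ] 0.98 [0.444 0.456 0.005]
```

```bash
python3 - <<'E'
import cv2
t=cv2.imread("pics/top0.png"); s=cv2.imread("pics/scene0.png")
cv2.imwrite("pics/a.png",cv2.resize(t[90:250,170:410],None,fx=3.3,fy=3.3,interpolation=2))
cv2.imwrite("pics/b.png",cv2.resize(s[120:270,190:390],None,fx=4,fy=4,interpolation=2))
E
```

```text
(no output)
```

View pics/a.png

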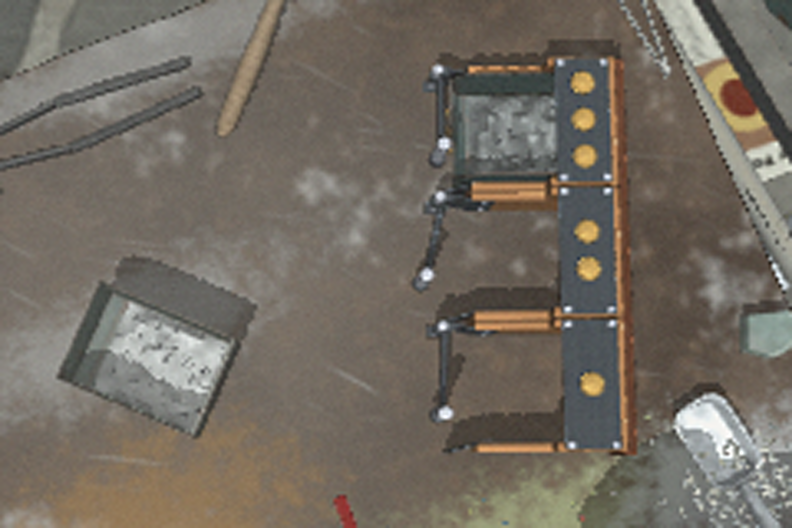

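View pics/b.png

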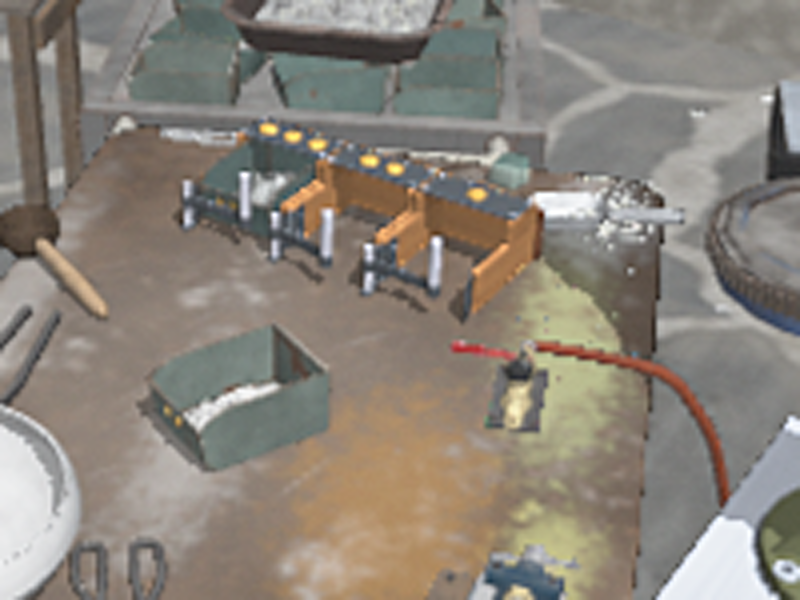

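The top view shows the two-stud bay in the middle of the row at crop (588,250). It opens left (+y), with its hinge at crop (438,197) and its post at (427,275), slightly ajar. The loose bin is at crop (155,345), with its studded front facing +y and turned about 25°. Next I'll fit the poses precisely.

```bash
cat > fit.py <<'E'
from h import *
from scipy.optimize import minimize
V=np.array([[x,y,z] for y in(-.048,.048) for x,z in((-.069,0),(.069,0),(.069,.068),(-.025,.068),(-.069,.052))])
def fitbin(ps,ms,x0):
    def sil(p,s):
        c,d=np.cos(s[2]),np.sin(s[2])
        W=np.c_[s[0]+c*V[:,0]-d*V[:,1],s[1]+d*V[:,0]+c*V[:,1],V[:,2]]
        m=np.zeros((384*4,512*4),np.uint8)
        cv2.fillConvexPoly(m,cv2.convexHull(np.round((proj(p,W)+.5)*4).astype(np.int32)),1)
        return cv2.resize(m.astype(np.float32),(512,384),interpolation=cv2.INTER_AREA)
    def f(u):
        s=u*[.01,.01,.1]
        e=0
        for p,m in zip(ps,ms):
            q=sil(p,s); e+=1-np.minimum(q,m).sum()/np.maximum(q,m).sum()
        return e
    best=min((minimize(f,np.array([x0[0],x0[1],x0[2]+d])/[.01,.01,.1],method="Nelder-Mead",options=dict(initial_simplex=None,xatol=.005,fatol=1e-5)) for d in(-.25,0,.25)),key=lambda r:r.fun)
    return best.x*[.01,.01,.1],best.fun
E
python3 - <<'E'
from fit import *
T=eyes.read_camera("top");S=eyes.read_camera("scene")
ms=[]
for p in(T,S):
    r=models.cut_out(p,"bin_two_mid")
    for a in r[:3]: print(a["centre"],a["p"],a["pixels"].sum())
    c=[a for a in r if np.hypot(*(at_z(p,a["centre"],.034)[:2]-[.56,.155]))<.06][0]
    ms.append(c["pixels"].astype(np.float32))
th=np.radians(-90+24)
for sgn in(1,-1):
  for sel in((0,1),(0,),(1,)):
    s,e=fitbin([(T,S)[i] for i in sel],[ms[i] for i in sel],[.56,.155,np.radians(-90+sgn*24)]); print(sel,s[:2],np.degrees(s[2]),e)
for n,p in(("top",T),("scene",S)):
    hsv=cv2.cvtColor(p["pixels"],cv2.COLOR_RGB2HSV)
    m=((hsv[...,0]>14)&(hsv[...,0]<28)&(hsv[...,1]>140)&(hsv[...,2]>150)).astype(np.uint8)
    k,_,st,ce=cv2.connectedComponentsWithStats(m)
    for i in range(1,k):
        if st[i,4]>=6: print(n,ce[i].round(1),st[i,4],at_z(p,ce[i],.0795).round(4))
    for g in("gate_two","gate_two_post","gate_two_axis","bay_two"):
        for a in models.cut_out(p,g)[:3]: print(n,g,np.round(a["centre"],1),round(a["p"],2),a["pixels"].sum(),cv2.boundingRect(a["pixels"].astype(np.uint8)))
    w=((hsv[...,1]<60)&(hsv[...,2]>165)).astype(np.uint8)
    k,_,st,ce=cv2.connectedComponentsWithStats(w)
    for i in range(1,k):
        P=at_z(p,ce[i],.07)
        if .5<P[0]<.9 and -.2<P[1]<-.02 and st[i,4]<60: print(n,"white",ce[i].round(1),st[i,:5],at_z(p,ce[i],.056)[:2].round(4),at_z(p,ce[i],.092)[:2].round(4))
E
```

```text
[213.4, 201.2] 0.97 1578
[252.5, 217.0] 0.8 1157
(0, 1) [0.55956728 0.15994095] -111.92358506890993 0.1695793867111206
(0,) [0.55895973 0.16089619] -111.75397115834106 0.03330725431442261
(1,) [0.56457081 0.15436892] -117.32424221896623 0.0740346908569336
(0, 1) [0.56005253 0.15969486] -112.6152275935507 0.16972416639328003
(0,) [0.55905679 0.16156118] -111.57964327440978 0.033711373805999756
(1,) [0.56475462 0.15383352] -117.25214328541259 0.07437390089035034
top gate_two [298.4 172.1] 0.44 24 (295, 171, 6, 6)
top gate_two_post [300.9 167.4] 0.65 87 (295, 151, 10, 27)
top gate_two_axis [213.1 199.4] 0.7 1562 (187, 176, 55, 46)
top gate_two_axis [296.7 172.3] 0.6 19 (296, 171, 4, 6)
top gate_two_axis [345.5 163.4] 0.56 1005 (295, 146, 64, 42)
top bay_two [339.  165.9] 0.83 1116 (295, 146, 64, 42)
top white [302.2 110.4] [301 110   3   2   5] [ 0.8314 -0.1053] [ 0.8196 -0.1011]
top white [322. 125.] [322 125   1   1   1] [ 0.786  -0.1656] [ 0.7757 -0.1593]
top white [328.5 126. ] [328 126   2   1   2] [ 0.783  -0.1854] [ 0.7729 -0.1785]
top white [331.  131.2] [330 131   3   2   4] [ 
[... 1103 characters left out ...]
.7595 -0.1406] [ 0.7202 -0.0873]
scene white [236.5 166.5] [236 165   2   4   8] [ 0.826 -0.101] [ 0.7838 -0.0494]
scene white [236.4 174.3] [236 173   2   4   7] [ 0.7827 -0.0459] [0.7423 0.0033]
scene white [258.4 174.3] [258 173   2   4   7] [ 0.7063 -0.1014] [ 0.6692 -0.0498]
scene white [271.4 177.3] [270 172   3  12  25] [ 0.6464 -0.1127] [ 0.6118 -0.0606]
scene white [298.4 185. ] [297 179   3  13  26] [ 0.5213 -0.1259] [ 0.4921 -0.0733]
scene white [258.3 181.7] [258 180   2   4   6] [ 0.6702 -0.0507] [ 0.6346 -0.0012]
scene white [281.6 182.4] [281 181   2   4   7] [ 0.5885 -0.1023] [ 0.5564 -0.0507]
scene white [281.6 190.2] [281 188   2   5   9] [ 0.5551 -0.0507] [ 0.5245 -0.0013]
```

```bash
python3 - <<'E'
from fit import *
T=eyes.read_camera("top");S=eyes.read_camera("scene")
E8=[(0,1),(1,2),(2,3),(3,4),(4,0)]
out=[]
for n,p,(r0,c0) in(("top",T,(165,175)),("scene",S,(190,215))):
    f=8; im=cv2.resize(p["pixels"][r0:r0+65,c0:c0+80],None,fx=f,fy=f,interpolation=2)[:,:,::-1].copy()
    m=[a for a in models.cut_out(p,"bin_two_mid") if np.hypot(*(at_z(p,a["centre"],.034)[:2]-[.56,.155]))<.06][0]["pixels"].astype(np.uint8)
    for s,col in(([.559,.161,np.radians(-111.7)],(0,0,255)),([.5647,.154,np.radians(-117.3)],(0,255,255))):
        c,d=np.cos(s[2]),np.sin(s[2])
        W=np.c_[s[0]+c*V[:,0]-d*V[:,1],s[1]+d*V[:,0]+c*V[:,1],V[:,2]]
        P=((proj(p,W)-[c0,r0]+.5)*f).astype(int)
        for a,b in E8+[(a+5,b+5) for a,b in E8]+[(i,i+5) for i in range(5)]: cv2.line(im,P[a].tolist(),P[b].tolist(),col,1)
    cs,_=cv2.findContours(cv2.resize(m[r0:r0+65,c0:c0+80],None,fx=f,fy=f,interpolation=0),0,2); cv2.drawContours(im,cs,-1,(255,0,0),1)
    out.append(im)
    if n=="top":
        hsv=cv2.cvtColor(p["pixels"],cv2.COLOR_RGB2HSV)
        print(hsv[158:163,345:351,:].reshape(-1,3)[::4].tolist())
        m=((hsv[...,0]>12)&(hsv[...,0]<30)&(hsv[...,1]>90)&(hsv[...,2]>130)).astype(np.uint8); m[:,:340]=0; m[:,356:]=0
        k,_,st,ce=cv2.connectedComponentsWithStats(m)
        for i in range(1,k):
            if st[i,4]>=6: print(n,ce[i].round(1),st[i,4],at_z(p,ce[i],.0795).round(4))
im=np.hstack(out); cv2.imwrite("pics/c.png",cv2.resize(im,(800,325)))
cv2.imwrite("pics/c.png",np.vstack(out)[:, :][:1040:1]); 
a=np.vstack(out); cv2.imwrite("pics/c.png",cv2.resize(a,(369,600),interpolation=cv2.INTER_AREA)) if 0 else cv2.imwrite("pics/c.png",cv2.resize(np.hstack(out),(800,325),interpolation=cv2.INTER_AREA))
E
```

```text
[[20, 133, 153], [19, 134, 211], [19, 135, 198], [20, 133, 188], [19, 133, 213], [20, 131, 230], [20, 83, 123], [20, 139, 200]]
top [355. 121.] 31 [ 0.7924 -0.2603  0.0795]
top [346.1 114.5] 37 [ 0.8121 -0.2341  0.0795]
top [346.2 125.7] 36 [ 0.7779 -0.2339  0.0795]
top [346.9 136.9] 38 [ 0.7435 -0.2353  0.0795]
top [343. 145.] 7 [ 0.719  -0.2232  0.0795]
top [347.5 159.7] 38 [ 0.6747 -0.2357  0.0795]
top [347.9 170.9] 38 [ 0.6413 -0.2365  0.0795]
top [347. 185.] 15 [ 0.5996 -0.2329  0.0795]
top [349. 206.] 41 [ 0.538  -0.2376  0.0795]
```

View pics/c.png

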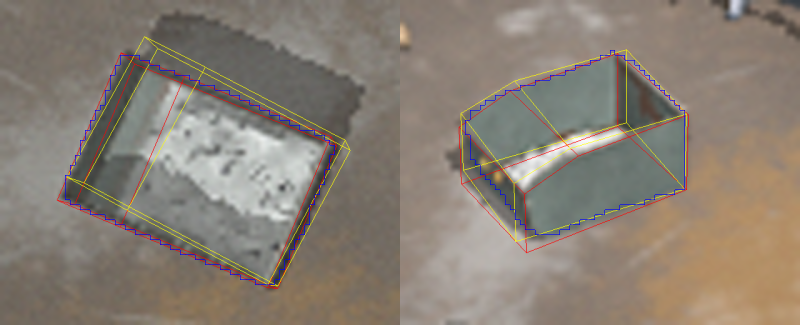

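The overlays show the top-camera fit (red) on the bin outline, at (0.559, 0.161) with yaw about -112°. The scene view runs a few mm off. From the hinges and studs, the bay origin is about (0.658, -0.1885) with yaw about -89.2°. I'm moving above the keeper post now.

Call:
{"op": "drive_tool", "data": {"angular": [[0,0,0.112],[0,0,0.112],[0,0,0],[0,0,0],[0,0,0],[0,0,0],[0,0,0],[0,0,0],[0,0,0],[0,0,0],[0,0,0],[0,0,0],[0,0,0],[0,0,0],[0,0,0],[0,0,0],[0,0,0],[0,0,0],[0,0,0],[0,0,0]], "delta_pos": [[0,0,0],[0,0,0],[3,-3.4,0.2],[3,-3.4,0.2],[3,-3.4,0.2],[3,-3.4,0.2],[3,-3.4,0.2],[3,-3.4,0.2],[3,-3.4,0.2],[3,-3.4,0.2],[3,-3.4,0.2],[3,-3.4,0.2],[3,-3.4,0.2],[3,-3.4,0.2],[3,-3.4,0.2],[3,-3.4,0.2],[3,-3.4,0.2],[3,-3.2,0.2],[0,0,0],[0,0,0]], "gripper": [4,4,4,4,4,4,4,4,4,4,4,4,4,4,4,4,4,4,4,4], "squeeze": 15}}

```text
time_s: 4.0
tool_pos: [0.6246, -0.0905, 0.2041]
tool_rot: [-180.0, 0.0, 0.2]
force: [0.0, -0.6, -0.4]
grip_width: 0.0397
grasp_force: 0.0
```

Call:
{"op": "drive_tool", "data": {"angular": [[0,0,0],[0,0,0],[0,0,0],[0,0,0],[0,0,0],[0,0,0],[0,0,0],[0,0,0],[0,0,0],[0,0,0],[0,0,0]], "delta_pos": [[0.8,0,2.5],[0,0,2.5],[0,0,2.5],[0,0,2.5],[0,0,1.5],[0,0,1.2],[0,0,0],[0,0,0],[0,0,0],[0,0,0],[0,0,0]], "gripper": [4,4,4,4,4,4,4,0,0,0,0]}}

```text
time_s: 5.1
tool_pos: [0.6328, -0.0919, 0.0784]
tool_rot: [180.0, -0.1, -0.0]
force: [-1.3, 0.5, 1.0]
grip_width: 0.0157
grasp_force: 0.5
```

```bash
python3 - <<'E'
import numpy as np
q=np.r_[.21,np.linspace(.3,1.9,17)];f=np.radians(180.85)-q
P=8*np.c_[np.cos(f),-np.sin(f)]
print((np.diff(P,axis=0)).round(2).tolist())
E
```

```text
[[0.17, -0.7], [0.26, -0.76], [0.34, -0.73], [0.41, -0.69], [0.47, -0.64], [0.54, -0.59], [0.59, -0.54], [0.64, -0.47], [0.69, -0.41], [0.72, -0.34], [0.76, -0.26], [0.78, -0.19], [0.79, -0.11], [0.8, -0.03], [0.8, 0.05], [0.79, 0.13], [0.77, 0.21]]
```

Call:
{"op": "drive_tool", "data": {"angular": [[0,0,0],[0,0,0],[0,0,0]], "delta_pos": [[0,0,0],[0,0,0],[0,0,0]], "gripper": [0,0,0]}}

```text
time_s: 5.4
tool_pos: [0.6326, -0.0916, 0.0781]
tool_rot: [-180.0, -0.0, 0.0]
force: [-1.5, 0.8, 4.2]
grip_width: 0.0115
grasp_force: 15.0
```

Call:
{"op": "drive_tool", "data": {"angular": [[0,0,0],[0,0,0],[0,0,0],[0,0,0],[0,0,0],[0,0,0],[0,0,0],[0,0,0],[0,0,0],[0,0,0],[0,0,0],[0,0,0],[0,0,0],[0,0,0],[0,0,0],[0,0,0],[0,0,0],[0,0,0]], "delta_pos": [[0.17,-0.7,0],[0.26,-0.76,0],[0.34,-0.73,0],[0.41,-0.69,0],[0.47,-0.64,0],[0.54,-0.59,0],[0.59,-0.54,0],[0.64,-0.47,0],[0.69,-0.41,0],[0.72,-0.34,0],[0.76,-0.26,0],[0.78,-0.19,0],[0.79,-0.11,0],[0.8,-0.03,0],[0.8,0.05,0],[0.79,0.13,0],[0.77,0.21,0],[0,0,0]], "gripper": [0,0,0,0,0,0,0,0,0,0,0,0,0,0,0,0,0,0]}}

```text
time_s: 7.2
tool_pos: [0.7376, -0.0285, 0.0775]
tool_rot: [-179.8, -0.2, 0.1]
force: [1.6, 5.4, 2.0]
grip_width: 0.0112
grasp_force: 15.0
```

Call:
{"op": "drive_tool", "data": {"angular": [[0,0,0],[0,0,0],[0,0,0],[0,0,0],[0,0,0],[0,0,0],[0,0,0],[0,0,0],[0,0,0],[0,0,0],[0,0,0],[0,0,0],[0,0,0],[0,0,0],[0,0,0.128],[0,0,0.128],[0,0,0.128],[0,0,0]], "delta_pos": [[0,0,0],[0,0,0],[0,0,0],[0,0,-2],[0,0,-4],[0,0,-4],[-1.9,-3.2,-2],[-1.9,-3.2,0],[-1.9,-3.2,0],[-1.9,-3.2,0],[-1.9,-3.2,0],[-1.9,-3.2,0],[-1.9,-3.2,0],[-1.9,-3.2,0],[0,0,0],[0,0,0],[0,0,0],[0,0,0]], "gripper": [3,3,3,3,3,3,3,3,3,3,3,3,3,3,3,3,3,3]}}

```text
time_s: 9.0
tool_pos: [0.5839, 0.2235, 0.1973]
tool_rot: [179.9, -0.0, -22.1]
force: [0.5, 0.0, -0.5]
grip_width: 0.0301
grasp_force: 0.0
```

```bash
python3 - <<'E'
from h import *
o=telemetry.get_obs(); print(o["tool_pos"],o["tool_rot"],o["time_s"])
out=[]
for n in("top","scene"):
    p=eyes.read_camera(n)
    c0,r0=(170,90) if n=="top" else (190,110)
    im=cv2.resize(p["pixels"][r0:r0+160,c0:c0+160],(400,400),interpolation=2)[:,:,::-1].copy()
    t=o["tool_pos"]; P=(proj(p,[[t[0],t[1],.052],[.585,.225,.052],[.559,.161,.034]])-[c0,r0]+.5)*2.5
    for q,c in zip(P,((255,0,0),(0,0,255),(0,255,0))): cv2.circle(im,q.astype(int).tolist(),3,c,-1)
    out.append(im)
cv2.imwrite("pics/d.png",np.hstack(out))
E
```

```text
[0.58391021 0.22354931 0.1972927 ] [ 1.79918504e+02 -4.74509027e-02 -2.20966834e+01] 9.0
```

View pics/d.png

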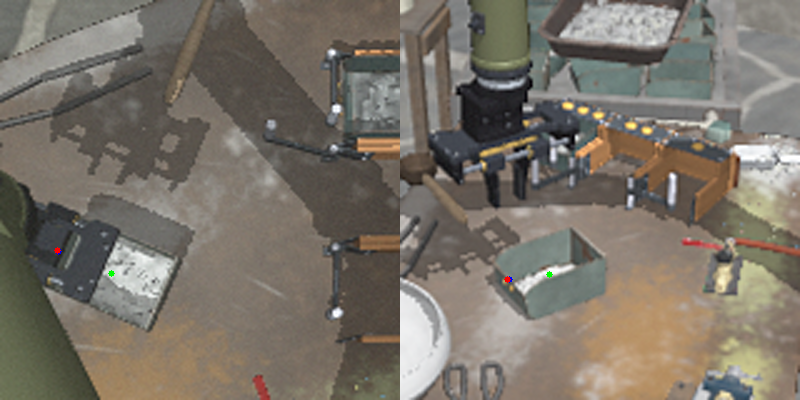

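The keeper is wide open, with its bar running from (330,155) to (270,125) in the left crop. In the scene view the target dot at (507,280) sits on the front rim. I'm descending onto the front wall.

Call:
{"op": "drive_tool", "data": {"angular": [[0,0,0],[0,0,0],[0,0,0],[0,0,0],[0,0,0],[0,0,0],[0,0,0],[0,0,0],[0,0,0]], "delta_pos": [[0,0,3],[0,0,3],[0,0,3],[0,0,2],[0,0,1.5],[0,0,1],[0,0,0.7],[0,0,0.5],[0,0,0]], "gripper": [3,3,3,3,3,3,3,3,3]}}

```text
time_s: 10.0
tool_pos: [0.5837, 0.2248, 0.0504]
tool_rot: [180.0, -0.0, -22.0]
force: [-0.1, -0.3, -0.8]
grip_width: 0.0303
grasp_force: 0.0
```

Call:
{"op": "drive_tool", "data": {"angular": [[0,0,0],[0,0,0],[0,0,0],[0,0,0],[0,0,0],[0,0,0],[0,0,0],[0,0,0]], "delta_pos": [[0,0,0.4],[0,0,0.4],[0,0,0],[0,0,0],[0,0,0],[0,0,0],[0,0,0],[0,0,0]], "gripper": [3,3,3,0,0,0,0,0], "squeeze": 40}}

```text
time_s: 10.8
tool_pos: [0.5834, 0.2238, 0.0428]
tool_rot: [179.9, -0.0, -22.0]
force: [-1.4, -2.6, 3.2]
grip_width: 0.0089
grasp_force: 38.2
```

Call:
{"op": "drive_tool", "data": {"angular": [[0,0,0],[0,0,0],[0,0,0]], "delta_pos": [[0,0,0],[0,0,0],[0,0,0]], "gripper": [0,0,0]}}

```text
time_s: 11.1
tool_pos: [0.5835, 0.2239, 0.0425]
tool_rot: [179.9, 0.0, -22.0]
force: [-1.2, -4.2, 3.9]
grip_width: 0.0089
grasp_force: 38.4
```

```bash
python3 - <<'E'
from h import *
o=telemetry.get_obs(); print(o["tool_pos"],o["tool_rot"],o["grip_width"],o["grasp_force"],o["force"],o["wrist_torque"])
out=[]
for n in("top","scene"):
    p=eyes.read_camera(n)
    c0,r0=(160,150) if n=="top" else (200,180)
    out.append(cv2.resize(p["pixels"][r0:r0+80,c0:c0+80],(400,400),interpolation=2)[:,:,::-1])
cv2.imwrite("pics/e.png",np.hstack(out))
E
```

```text
[0.5834531  0.22391831 0.04246883] [ 1.79908535e+02  3.45110911e-03 -2.20345473e+01] 0.008894867021316222 38.40371351223439 [-1.17576056 -4.19415881  3.91878681] [-1.48766204  0.80741635 -0.05172793]
```

View pics/e.png

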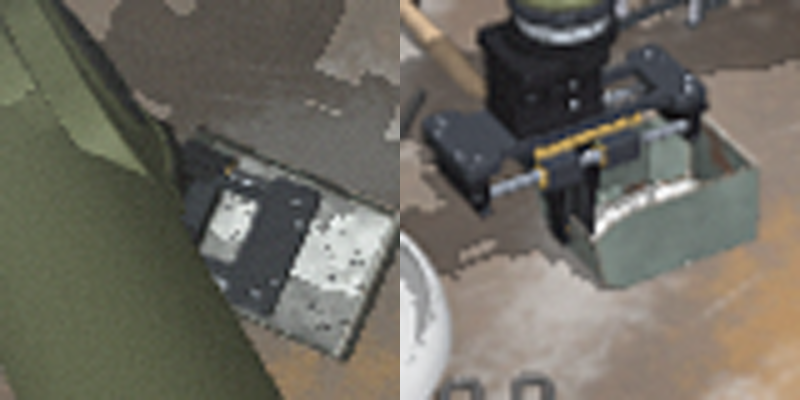

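Both fingers straddle the front wall, which is gripped. I'm turning the bin square to the bay, then sliding it to just outside the mouth.

Call:
{"op": "drive_tool", "data": {"angular": [[0,0,-0.05],[0,0,-0.05],[0,0,-0.05],[0,0,-0.05],[0,0,-0.05],[0,0,-0.05],[0,0,-0.05],[0,0,-0.05],[0,0,0],[0,0,0],[0,0,0],[0,0,0],[0,0,0],[0,0,0],[0,0,0],[0,0,0],[0,0,0],[0,0,0]], "delta_pos": [[0,0,0],[0,0,0],[0,0,0],[0,0,0],[0,0,0],[0,0,0],[0,0,0],[0,0,0],[0.8,1.3,0],[0.8,1.3,0],[0.8,1.3,0],[0.8,1.3,0],[0.8,1.3,0],[0.8,1.3,0],[0.8,1.3,0],[0.8,1.3,0],[0.5,1.8,0],[0,0,0]], "gripper": [0,0,0,0,0,0,0,0,0,0,0,0,0,0,0,0,0,0], "squeeze": 55}}

```text
time_s: 13.0
tool_pos: [0.6575, 0.1042, 0.0443]
tool_rot: [-179.9, -0.3, 0.8]
force: [0.3, -1.2, 6.3]
grip_width: 0.008
grasp_force: 51.8
```

```bash
cat > look.py <<'E'
import sys
from h import *
o=telemetry.get_obs(); print(o["tool_pos"],o["tool_rot"],o["grip_width"],o["grasp_force"],o["force"],o["wrist_torque"])
p=eyes.read_camera("top")
c0,r0=250,110
cv2.imwrite("pics/%s.png"%sys.argv[1],cv2.resize(p["pixels"][r0:r0+100,c0-30:c0+110],(798,570),interpolation=2)[:,:,::-1])
hsv=cv2.cvtColor(p["pixels"],cv2.COLOR_RGB2HSV)
E
python3 look.py f
```

```text
[0.65750392 0.10422875 0.04432493] [-179.85648535   -0.33394646    0.82035096] 0.008044550866471753 51.769531038589776 [ 0.31441371 -1.18084318  6.27465501] [-1.27127376  0.09341404 -0.08221267]
```

View pics/f.png

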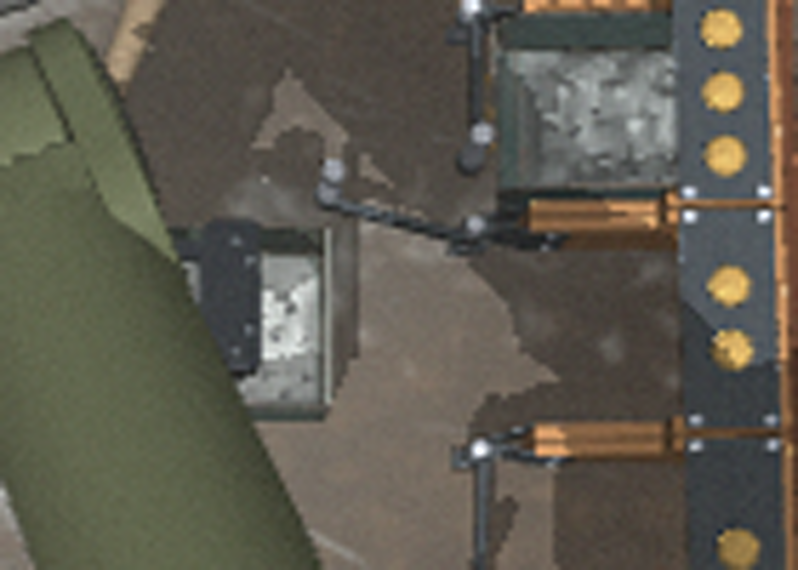

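The bin is square outside the mouth. Its rear rim runs from about (328,228) to (327,418) in this crop, and the bay cheeks are at rows about 215 and 440. I'm measuring the lateral offset.

```bash
python3 - <<'E'
from h import *
p=eyes.read_camera("top")
for cr in((328,228),(327,418)):
    uv=np.array(cr)/5.7+[220,110]-.5; print(uv,at_z(p,uv,.068).round(4))
g=cv2.cvtColor(p["pixels"],cv2.COLOR_RGB2GRAY).astype(int)
print("rows along back wall col 277/274");print(g[146:156,274:280].tolist());print(g[178:188,274:280].tolist())
for n in("top","scene"):
    q=p if n=="top" else eyes.read_camera(n)
    for a in models.cut_out(q,"bin_two_mid")[:2]: print(n,a["p"],a["centre"],cv2.boundingRect(a["pixels"].astype(np.uint8)))
    if n=="top":
        for a in models.cut_out(q,"bin_two_mid")[:1]:
            m=a["pixels"]; 
            for c in range(266,279,2): 
                r=np.where(m[:,c])[0]; print(c,(r.min(),r.max()) if len(r) else None)
E
```

```text
[277.04385965 149.5       ] [ 0.7061 -0.028   0.068 ]
[276.86842105 182.83333333] [ 0.6056 -0.0278  0.068 ]
rows along back wall col 277/274
[[89, 83, 52, 44, 49, 56], [88, 94, 97, 97, 76, 71], [93, 89, 96, 92, 84, 81], [94, 90, 83, 82, 79, 85], [73, 72, 84, 133, 91, 82], [73, 73, 81, 144, 92, 84], [53, 69, 85, 139, 98, 95], [52, 46, 79, 140, 106, 101], [71, 66, 69, 140, 109, 105], [104, 101, 86, 140, 109, 103]]
[[141, 118, 85, 146, 90, 109], [130, 118, 82, 151, 94, 110], [109, 99, 79, 149, 124, 116], [94, 90, 85, 102, 115, 116], [71, 71, 66, 81, 115, 117], [68, 66, 62, 110, 118, 116], [117, 121, 115, 117, 118, 116], [113, 114, 116, 114, 115, 115], [109, 114, 114, 112, 114, 113], [116, 110, 111, 114, 115, 115]]
top 0.59 [269.7, 165.1] (250, 149, 28, 35)
266 (np.int64(150), np.int64(183))
268 (np.int64(150), np.int64(183))
270 (np.int64(149), np.int64(183))
272 (np.int64(150), np.int64(183))
274 (np.int64(150), np.int64(183))
276 (np.int64(150), np.int64(182))
278 None
scene 0.59 [255.5, 196.5] (230, 183, 37, 29)
```

Call:
{"op": "drive_tool", "data": {"angular": [[0,0,0],[0,0,0],[0,0,0],[0,0,0],[0,0,0],[0,0,0],[0,0,0],[0,0,0],[0,0,0],[0,0,0],[0,0,0],[0,0,0]], "delta_pos": [[-0.1,1,0],[-0.1,1,0],[-0.1,1,0],[-0.1,1,0],[0,1,0],[0,1,0],[0,1,0],[0,0.7,0],[0,0.7,0],[0,0.7,0],[0,0.7,0],[0,0,0]], "gripper": [0,0,0,0,0,0,0,0,0,0,0,0]}}

```text
time_s: 14.5
tool_pos: [0.6544, 0.0096, 0.0446]
tool_rot: [-179.7, -0.3, 1.0]
force: [-1.3, 3.3, 6.8]
grip_width: 0.0083
grasp_force: 51.9
```

```bash
python3 look.py g
```

```text
[0.65444627 0.0096363  0.04456413] [-179.74010506   -0.34086367    1.01498822] 0.008268400422937798 51.88689960166812 [-1.33049568  3.28840673  6.81543788] [-0.27732135  0.2897505  -0.1118414 ]
```

View pics/g.png

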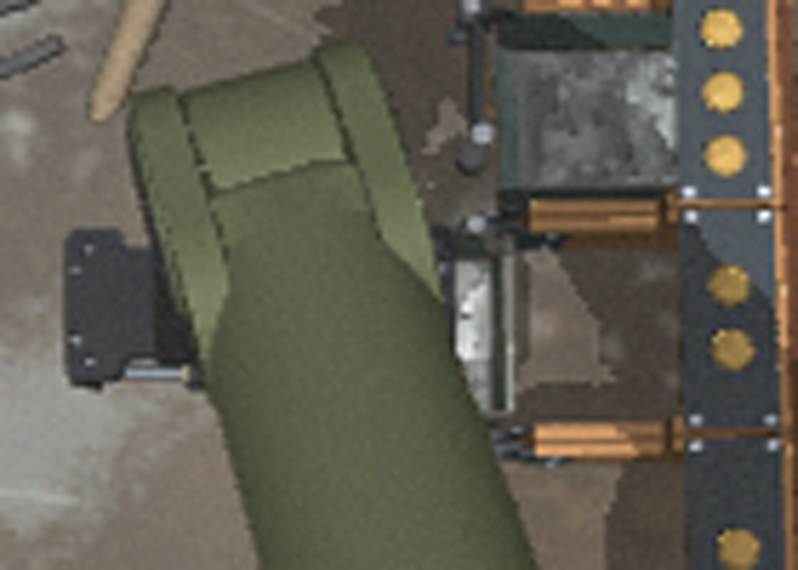

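The rear rim at rows 234–413 is centred between the cheeks (rows about 235 and 422, allowing for rim height), and it is inside the lead-ins. I'm continuing to slide.

Call:
{"op": "drive_tool", "data": {"angular": [[0,0,0],[0,0,0],[0,0,0],[0,0,0],[0,0,0],[0,0,0],[0,0,0],[0,0,0]], "delta_pos": [[0,0.6,0],[0,0.6,0],[0,0.6,0],[0,0.6,0],[0,0.6,0],[0,0.6,0],[0,0.6,0],[0,0,0]], "gripper": [0,0,0,0,0,0,0,0]}}

```text
time_s: 15.35
tool_pos: [0.6547, -0.0318, 0.0443]
tool_rot: [-179.7, -0.3, 1.0]
force: [-2.6, 4.6, 6.8]
grip_width: 0.0086
grasp_force: 52.1
```

Call:
{"op": "drive_tool", "data": {"angular": [[0,0,0],[0,0,0],[0,0,0],[0,0,0],[0,0,0],[0,0,0],[0,0,0],[0,0,0],[0,0,0],[0,0,0],[0,0,0]], "delta_pos": [[0,0.8,0],[0,0.8,0],[0,0.8,0],[0,0.8,0],[0,0.8,0],[0,0.8,0],[0,0.8,0],[0,0.8,0],[0,0.8,0],[0,0.8,0],[0,0,0]], "gripper": [0,0,0,0,0,0,0,0,0,0,0]}}

```text
time_s: 16.45
tool_pos: [0.6562, -0.1127, 0.0441]
tool_rot: [-179.8, -0.3, 1.1]
force: [-2.1, 3.6, 6.8]
grip_width: 0.0085
grasp_force: 52.1
```

Call:
{"op": "drive_tool", "data": {"angular": [[0,0,0],[0,0,0],[0,0,0],[0,0,0],[0,0,0],[0,0,0]], "delta_pos": [[0,0.3,0],[0,0.3,0],[0,0.2,0],[0,0.2,0],[0,0,0],[0,0,0]], "gripper": [0,0,0,0,0,0]}}

```text
time_s: 17.05
tool_pos: [0.6566, -0.1209, 0.0443]
tool_rot: [-179.7, -0.3, 1.1]
force: [-3.2, 5.5, 7.5]
grip_width: 0.0082
grasp_force: 52.1
```

Call:
{"op": "drive_tool", "data": {"angular": [[0,0,0],[0,0,0],[0,0,0],[0,0,0]], "delta_pos": [[0,0.15,0],[0,0.15,0],[0,0,0],[0,0,0]], "gripper": [0,0,0,0]}}

```text
time_s: 17.45
tool_pos: [0.6576, -0.1236, 0.0445]
tool_rot: [-179.7, -0.4, 1.1]
force: [-0.0, 6.2, 5.5]
grip_width: 0.0085
grasp_force: 52.0
```

Call:
{"op": "drive_tool", "data": {"angular": [[0,0,0],[0,0,0],[0,0,0],[0,0,0]], "delta_pos": [[0,0.15,0],[0,0.15,0],[0,0,0],[0,0,0]], "gripper": [0,0,0,0]}}

```text
time_s: 17.85
tool_pos: [0.6581, -0.1238, 0.0444]
tool_rot: [-179.5, -0.5, 1.2]
force: [0.7, 10.3, 5.0]
grip_width: 0.0083
grasp_force: 52.4
```

Call:
{"op": "drive_tool", "data": {"angular": [[0,0,0],[0,0,0],[0,0,0],[0,0,0],[0,0,0],[0,0,0],[0,0,0],[0,0,0],[0,0,0],[0,0,0]], "delta_pos": [[0,0.15,0],[0,0.15,0],[0,0,0],[0,0,0],[0,0,0],[0,0,0],[0,0,0],[0,0,-1],[0,0,-2],[0,0,-4]], "gripper": [0,0,0,2.6,2.6,2.6,2.6,2.6,2.6,2.6]}}

```text
time_s: 18.85
tool_pos: [0.6524, -0.1323, 0.109]
tool_rot: [-179.7, 0.3, 1.0]
force: [0.6, -0.6, -0.5]
grip_width: 0.0257
grasp_force: 0.0
```

Call:
{"op": "drive_tool", "data": {"angular": [[0,0,0.015],[0,0,0],[0,0,0],[0,0,0],[0,0,0],[0,0,0],[0,0,0],[0,0,0]], "delta_pos": [[0,0,-3],[0,0,-3],[0,0,-3],[2.1,-2.6,0],[2.1,-2.6,0],[2.1,-2.6,0],[2.2,-2.6,0],[0,0,0]], "gripper": [4,4,4,4,4,4,4,4]}}

```text
time_s: 19.65
tool_pos: [0.7413, -0.024, 0.2016]
tool_rot: [-179.7, -0.1, 0.4]
force: [-0.0, 1.5, 0.8]
grip_width: 0.0401
grasp_force: 0.0
```

```bash
python3 - <<'E'
from h import *
o=telemetry.get_obs(); print(o["tool_pos"],o["tool_rot"])
p=eyes.read_camera("top");s=eyes.read_camera("scene")
a=cv2.resize(p["pixels"][100:200,280:380],(400,400),interpolation=2)
b=cv2.resize(s["pixels"][130:210,230:310],(400,400),interpolation=2)
cv2.imwrite("pics/i.png",np.hstack([a,b])[:,:,::-1])
E
```

```text
[ 0.74130292 -0.02403642  0.20161289] [-1.79679287e+02 -1.17549352e-01  4.46536725e-01]
```

View pics/i.png

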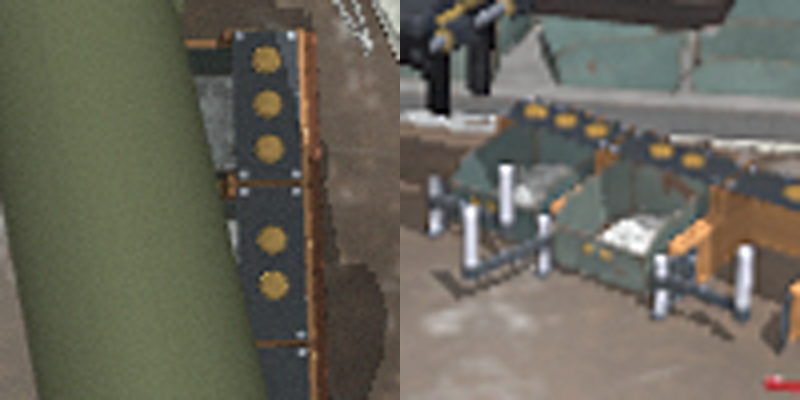

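The scene view shows the bin fully seated in the two-stud bay, level with the neighbouring bin. The open keeper's post is at (470,235). I'm gripping it now to swing it shut.

Call:
{"op": "drive_tool", "data": {"angular": [[0,0,0],[0,0,0],[0,0,0],[0,0,0],[0,0,0],[0,0,0],[0,0,0],[0,0,0],[0,0,0],[0,0,0],[0,0,0],[0,0,0],[0,0,0],[0,0,0]], "delta_pos": [[-0.4,0.45,2.5],[0,0,2.5],[0,0,2.5],[0,0,2.5],[0,0,1.3],[0,0,1],[0,0,0],[0,0,0],[0,0,0],[0,0,0],[0,0,0],[0,0,0],[0,0,0],[0,0,0]], "gripper": [4,4,4,4,4,4,4,0,0,0,0,0,0,0], "squeeze": 15}}

```text
time_s: 21.15
tool_pos: [0.7364, -0.0286, 0.081]
tool_rot: [-179.6, -0.2, 0.3]
force: [1.6, 7.9, 0.4]
grip_width: 0.0115
grasp_force: 15.0
```

```bash
python3 - <<'E'
import numpy as np
q=np.r_[np.linspace(1.9,0,20)];f=np.radians(180.85)-q
P=8*np.c_[np.cos(f),-np.sin(f)]
print((np.diff(P,axis=0)).round(2).tolist())
E
```

```text
[[-0.77, -0.21], [-0.79, -0.13], [-0.8, -0.05], [-0.8, 0.03], [-0.79, 0.11], [-0.78, 0.19], [-0.76, 0.26], [-0.72, 0.34], [-0.69, 0.41], [-0.64, 0.47], [-0.59, 0.54], [-0.54, 0.59], [-0.47, 0.64], [-0.41, 0.69], [-0.34, 0.73], [-0.26, 0.76], [-0.19, 0.78], [-0.11, 0.79], [-0.03, 0.8]]
```

Call:
{"op": "drive_tool", "data": {"angular": [[0,0,0],[0,0,0],[0,0,0],[0,0,0],[0,0,0],[0,0,0],[0,0,0],[0,0,0],[0,0,0],[0,0,0],[0,0,0],[0,0,0],[0,0,0],[0,0,0],[0,0,0],[0,0,0],[0,0,0],[0,0,0],[0,0,0]], "delta_pos": [[-0.77,-0.21,0],[-0.79,-0.13,0],[-0.8,-0.05,0],[-0.8,0.03,0],[-0.79,0.11,0],[-0.78,0.19,0],[-0.76,0.26,0],[-0.72,0.34,0],[-0.69,0.41,0],[-0.64,0.47,0],[-0.59,0.54,0],[-0.54,0.59,0],[-0.47,0.64,0],[-0.41,0.69,0],[-0.34,0.73,0],[-0.26,0.76,0],[-0.19,0.78,0],[-0.11,0.79,0],[0,0,0]], "gripper": [0,0,0,0,0,0,0,0,0,0,0,0,0,0,0,0,0,0,0]}}

```text
time_s: 23.05
tool_pos: [0.6313, -0.1068, 0.0806]
tool_rot: [179.9, -0.1, -0.0]
force: [-1.6, 0.7, 5.7]
grip_width: 0.0112
grasp_force: 15.0
```

Call:
{"op": "drive_tool", "data": {"angular": [[0,0,0],[0,0,0],[0,0,0],[0,0,0]], "delta_pos": [[0,0.1,0],[0,0.1,0],[0,0,0],[0,0,0]], "gripper": [0,0,0,0]}}

```text
time_s: 23.45
tool_pos: [0.6313, -0.107, 0.0807]
tool_rot: [180.0, -0.1, 0.1]
force: [-1.8, 2.1, 6.6]
grip_width: 0.0115
grasp_force: 15.0
```

Call:
{"op": "drive_tool", "data": {"angular": [[0,0,0],[0,0,0],[0,0,0],[0,0,0]], "delta_pos": [[0,0.15,0],[0,0.15,0],[0,0,0],[0,0,0]], "gripper": [0,0,0,0]}}

```text
time_s: 23.85
tool_pos: [0.6313, -0.1071, 0.0807]
tool_rot: [-179.8, -0.1, 0.2]
force: [-3.7, 7.3, 6.9]
grip_width: 0.0113
grasp_force: 15.0
```

Call:
{"op": "drive_tool", "data": {"angular": [[0,0,0],[0,0,0],[0,0,0],[0,0,0],[0,0,0],[0,0,0],[0,0,0],[0,0,0],[0,0,0],[0,0,0],[0,0,0],[0,0,0],[0,0,0],[0,0,0],[0,0,0],[0,0,0],[0,0,0]], "delta_pos": [[0,-0.4,0],[0,0,0],[0,0,0],[0,0,0],[0,0,0],[0,0,-2],[0,0,-3],[0,0,-4],[0,0,-4],[-2,-4,0],[-2,-4,0],[-2,-4,0],[-2,-4,0],[-2,-4,0],[-2,-4,0],[-2,-4,0],[0,0,0]], "gripper": [0,3,3,3,3,3,3,3,3,3,3,3,3,3,3,3,3]}}

```text
time_s: 25.55
tool_pos: [0.4871, 0.181, 0.2101]
tool_rot: [-179.9, -0.0, 0.7]
force: [1.2, 0.3, 0.3]
grip_width: 0.0299
grasp_force: 0.0
```

```bash
python3 - <<'E'
from h import *
o=telemetry.get_obs(); print(o["tool_pos"],o["time_s"])
p=eyes.read_camera("top");s=eyes.read_camera("scene")
a=cv2.resize(p["pixels"][100:220,280:380],(400,480),interpolation=2)
b=cv2.resize(s["pixels"][130:226,225:305],(400,480),interpolation=2)
cv2.imwrite("pics/j.png",np.hstack([a,b])[:,:,::-1])
hsv=cv2.cvtColor(p["pixels"],cv2.COLOR_RGB2HSV)
w=((hsv[...,1]<60)&(hsv[...,2]>165)).astype(np.uint8)
k,_,st,ce=cv2.connectedComponentsWithStats(w)
for i in range(1,k):
    P=at_z(p,ce[i],.092)
    if .48<P[0]<.9 and -.13<P[1]<-.02 and st[i,4]<60: print(ce[i].round(1),st[i,4],at_z(p,ce[i],.056)[:2].round(4),P[:2].round(4))
E
```

```text
[0.48706874 0.18102336 0.21014571] 25.55
[302.  110.7] 7 [ 0.8304 -0.1047] [ 0.8186 -0.1005]
[304. 133.] 9 [ 0.7605 -0.1104] [ 0.7511 -0.1061]
[302.8 148.8] 6 [ 0.7114 -0.1067] [ 0.7036 -0.1024]
[304.6 173.4] 13 [ 0.6363 -0.1117] [ 0.6311 -0.1072]
[303.7 188.7] 3 [ 0.5901 -0.1086] [ 0.5864 -0.1043]
[305. 215.] 7 [ 0.5115 -0.1122] [ 0.5105 -0.1077]
```

View pics/j.png

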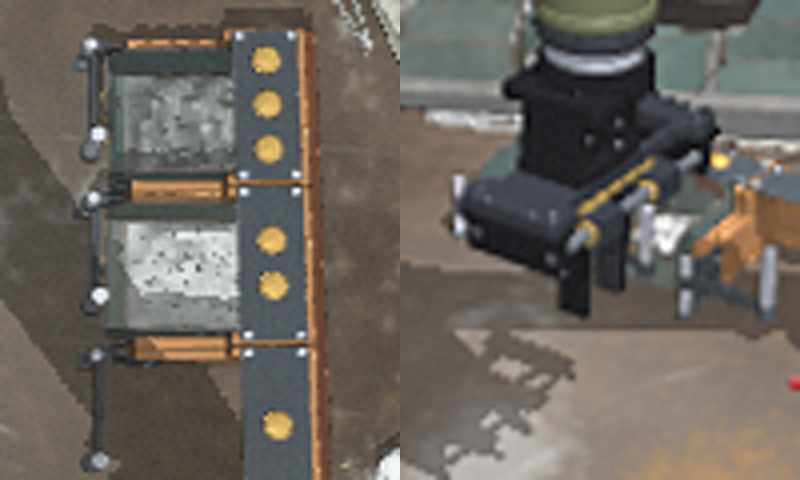

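Keeper two is shut in line with the others, and the bin sits behind it. I'll check that it is fully home by comparing its front and back edges with bin three.

```bash
python3 - <<'E'
from h import *
p=eyes.read_camera("top")
g=cv2.cvtColor(p["pixels"],cv2.COLOR_RGB2GRAY).astype(float)
for n,x0 in(("three",.7777),("two",.6577),):
    O=np.array([x0,-.1885+.0148*(x0-.6577)]);bx=np.array([.0148,-.9999]);by=np.array([.9999,.0148])
    for z,rng in((.052,np.arange(-.082,-.050,.002)),):
        for ys in((-.043,-.034),(-.02,.02),(.03,.04)):
            v=[]
            for s in rng:
                P=[np.r_[O+s*bx+y*by,z] for y in np.linspace(*ys,9)]
                uv=proj(p,P).astype(np.float32)
                v.append(cv2.remap(g.astype(np.float32),uv[:,0],uv[:,1],cv2.INTER_LINEAR).mean())
            print(n,ys,np.round(v).astype(int))
    P=proj(p,[np.r_[O+s*bx,.052] for s in rng]); 
for k in("bin_two_mid","bin_three_mid"):
    for a in models.cut_out(p,k)[:2]: print(k,a["p"],a["centre"],cv2.boundingRect(a["pixels"].astype(np.uint8)))
print(proj(p,[[.6577,-.1195,.052],[.7777,-.1177,.052]]))
print(g[118:134,300:312].astype(int)); print(g[152:182,300:312].astype(int)[::2])
E
```

```text
three (-0.043, -0.034) [ 91  94  99 105 107 110 110  95  86  80  81  80  79  85  89  91]
three (-0.02, 0.02) [ 80  99 112 112 112 110 103  90  78  79  89 100 105 119 133 127]
three (0.03, 0.04) [ 73  73  86  72  66  68  93 101  82  72  68  71  72  72  72  72]
two (-0.043, -0.034) [ 69  70  75  83  84  87  94  96  96  95  94  94  99 116 128 131]
two (-0.02, 0.02) [ 72  81  95 114 118 110 103 102 102  99  98  99 110 130 154 161]
two (0.03, 0.04) [ 76  91  91  97 105 105  98  92 106 110 110 113 117 124 144 153]
bin_two_mid 0.61 [319.7, 168.7] (305, 150, 35, 36)
bin_two_mid 0.54 [347.2, 203.6] (299, 186, 61, 41)
bin_three_mid 0.95 [323.3, 129.7] (306, 112, 33, 34)
bin_three_mid 0.72 [344.5, 201.1] (300, 185, 60, 42)
[[307.00381879 166.58176546]
 [306.18129583 127.85509623]]
[[100 107  65  87  66  66 104  97  68  67  71  61]
 [100 105  71  89  60  69 110 105  90 116 116 134]
 [100 106  71  83  64  66 105 101  84 114 122 133]
 [104 101  67  85  61  66 107  96  82 118 119 133]
 [100 104  67  86  70  64 118  87  82 114 120 132]
 [104 103  67  83  70 121 104  76  80 115 115 129]
 [ 98 106  66
[... 563 characters left out ...]
 94  95 105  83  66  62  68  65  70]
 [ 75  75  63  92  92 104 113  99 126 127 134 147]
 [ 76  79  67  89  89 105 106 100 130 129 138 147]
 [ 80  81  69  87  88 103  92 100 102  95 140 159]
 [ 71  75  67  57  83 105  93 103 107  98  96 156]
 [ 75  77  64  51  53 130 102 101 102  99  94 148]
 [ 75  78  65  54  62  85  88 100 102  97  91  91]
 [ 76  76  69  57  57  62  81 101 102  97  92  95]
 [ 77  77  62  55  57  93  87  95  98  97  99 107]
 [ 77  71  71 116 222 233 167 105  99  98  95 108]
 [ 79  67  74 130 154 232 211 119  96  93  95 106]
 [ 60  74  80  78  83  82  81  96 101  94  94 102]
 [ 77  50  44  47  63  84  77  95  99  97  92 108]
 [ 74  75  71  72  75  85  84  95  96  95  92  99]]
```

The image leaves about 1–2 mm of doubt on the bin's depth. I'll nudge its front wall gently, above the bar and clear of the post, to make sure it is against the stop.

Call:
{"op": "drive_tool", "data": {"angular": [[0,0,0],[0,0,0],[0,0,0],[0,0,0],[0,0,0],[0,0,0],[0,0,0],[0,0,0],[0,0,0],[0,0,0],[0,0,0],[0,0,0],[0,0,0],[0,0,0],[0,0,0],[0,0,0]], "delta_pos": [[2.25,3.2,0],[2.25,3.2,0],[2.25,3.2,0],[2.25,3.2,0],[2.25,3.2,0],[2.25,3.2,0],[2.25,3.2,0],[2.25,3.2,0],[0,0,3],[0,0,3],[0,0,3],[0,0,2.5],[0,0,1.5],[0,0,1],[0,0,0],[0,0,0]], "gripper": [0,0,0,0,0,0,0,0,0,0,0,0,0,0,0,0]}}

```text
time_s: 27.4
tool_pos: [0.6715, -0.0823, 0.0706]
tool_rot: [180.0, -0.1, 0.0]
force: [0.6, 1.1, 0.3]
grip_width: 0.0003
grasp_force: 0.0
```

Call:
{"op": "drive_tool", "data": {"angular": [[0,0,0],[0,0,0],[0,0,0],[0,0,0],[0,0,0],[0,0,0],[0,0,0],[0,0,0]], "delta_pos": [[0,0,0.6],[0,0,0.6],[0,0.5,0],[0,0.4,0],[0,0.4,0],[0,0.3,0],[0,0,0],[0,0,0]], "gripper": [0,0,0,0,0,0,0,0]}}

```text
time_s: 28.2
tool_pos: [0.6708, -0.0981, 0.0576]
tool_rot: [180.0, -0.0, 0.0]
force: [0.0, -0.3, 0.2]
grip_width: 0.0005
grasp_force: 0.0
```

Call:
{"op": "drive_tool", "data": {"angular": [[0,0,0],[0,0,0],[0,0,0],[0,0,0],[0,0,0]], "delta_pos": [[0,0.2,0],[0,0.2,0],[0,0.2,0],[0,0,0],[0,0,0]], "gripper": [0,0,0,0,0]}}

```text
time_s: 28.7
tool_pos: [0.6708, -0.104, 0.0575]
tool_rot: [180.0, -0.0, 0.0]
force: [0.1, 1.1, -0.2]
grip_width: 0.0005
grasp_force: 0.1
```

Call:
{"op": "drive_tool", "data": {"angular": [[0,0,0],[0,0,0],[0,0,0],[0,0,0]], "delta_pos": [[0,0.15,0],[0,0.15,0],[0,0,0],[0,0,0]], "gripper": [0,0,0,0]}}

```text
time_s: 29.1
tool_pos: [0.6708, -0.1066, 0.0575]
tool_rot: [-180.0, -0.0, 0.1]
force: [-0.1, 2.1, 0.1]
grip_width: 0.0003
grasp_force: 1.1
```

Call:
{"op": "drive_tool", "data": {"angular": [[0,0,0],[0,0,0],[0,0,0],[0,0,0]], "delta_pos": [[0,0.15,0],[0,0.15,0],[0,0,0],[0,0,0]], "gripper": [0,0,0,0]}}

```text
time_s: 29.5
tool_pos: [0.6708, -0.1091, 0.0576]
tool_rot: [-179.9, 0.0, 0.1]
force: [0.6, 4.3, 0.6]
grip_width: 0.0007
grasp_force: 2.3
```

Call:
{"op": "drive_tool", "data": {"angular": [[0,0,0],[0,0,0],[0,0,0],[0,0,0]], "delta_pos": [[0,0.15,0],[0,0.15,0],[0,0,0],[0,0,0]], "gripper": [0,0,0,0]}}

```text
time_s: 29.9
tool_pos: [0.6707, -0.1093, 0.0576]
tool_rot: [-179.8, 0.0, 0.2]
force: [-1.2, 8.3, 1.1]
grip_width: 0.0006
grasp_force: 4.2
```

Call:
{"op": "drive_tool", "data": {"angular": [[0,0,0],[0,0,0],[0,0,0],[0,0,0],[0,0,0]], "delta_pos": [[0,0.2,0],[0,0.2,0],[0,0.2,0],[0,0,0],[0,0,0]], "gripper": [0,0,0,0,0]}}

```text
time_s: 30.4
tool_pos: [0.6704, -0.1096, 0.0576]
tool_rot: [-179.4, 0.1, 0.4]
force: [-2.8, 16.1, 2.7]
grip_width: 0.0003
grasp_force: 7.9
```

Call:
{"op": "drive_tool", "data": {"angular": [[0,0,0],[0,0,0],[0,0,0],[0,0,0],[0,0,0],[0,0,0],[0,0,0],[0,0,0],[0,0,0],[0,0,0],[0,0,0],[0,0,0],[0,0,0],[0,0,0],[0,0,0],[0,0,0]], "delta_pos": [[0,-1,0],[0,-1.5,0],[0,-1.5,0],[0,0,-2],[0,0,-4],[0,0,-5],[0,0,-4],[-2,-4,0],[-2,-4,0],[-2,-4,0],[-2,-4,0],[-2,-4,0],[-2,-4,0],[-2,-4,0],[0,0,0],[0,0,0]], "gripper": [0,0,0,0,0,0,0,0,0,0,0,0,0,0,0,0]}}

```text
time_s: 32.0
tool_pos: [0.5301, 0.2019, 0.2079]
tool_rot: [179.9, -0.1, 0.2]
force: [0.9, -1.0, -0.4]
grip_width: -0.0
grasp_force: 0.0
```

```bash
python3 - <<'E'
from h import *
o=telemetry.get_obs(); print(o["tool_pos"],o["time_s"],o["force"])
p=eyes.read_camera("top")
g=cv2.cvtColor(p["pixels"],cv2.COLOR_RGB2GRAY).astype(int)
print(g[152:182,300:312][::2])
for k in("bin_two_mid","bin_three_mid"):
    for a in models.cut_out(p,k)[:1]: print(k,a["p"],a["centre"],cv2.boundingRect(a["pixels"].astype(np.uint8)))
hsv=cv2.cvtColor(p["pixels"],cv2.COLOR_RGB2HSV)
w=((hsv[...,1]<60)&(hsv[...,2]>165)).astype(np.uint8)
k,_,st,ce=cv2.connectedComponentsWithStats(w)
for i in range(1,k):
    P=at_z(p,ce[i],.092)
    if .48<P[0]<.9 and -.13<P[1]<-.02 and st[i,4]<60: print(ce[i].round(1),st[i,4],at_z(p,ce[i],.056)[:2].round(4),P[:2].round(4))
cv2.imwrite("pics/k.png",cv2.resize(p["pixels"][100:225,270:380],(528,600),interpolation=2)[:,:,::-1])
E
```

```text
[0.53009943 0.2019009  0.20790472] 32.0 [ 0.86404593 -0.99389518 -0.44481997]
[[ 66  43  43  56  86  77  51  84  77  77  70  78]
 [ 58  63  50  63  68  73  72 105  66  67  68  67]
 [ 76  77  71  58  63  72  77 102  95  97  97  94]
 [ 81  82  74  62  67  71  74 103  94  98 103  98]
 [ 82  82  72  63  63  72  74  80  90 106 103 102]
 [ 76  78  70  58  62  74  73  79  90 101 106  99]
 [ 73  76  72  56  66  71  88  79  91 104 103  96]
 [ 76  85  68  55  65  55  71  77  90 103 100 101]
 [ 84  81  69  60  63  56  71  77  87 104 101  98]
 [ 81  75  66  52  63  58  92  84  85 101 104  99]
 [ 80  76  72  90 154 163 121  84  89 104 101  95]
 [ 76  73  76 130 161 165 143  99  86  98  99  97]
 [ 58  78  82  85  84  81  80  82  88 101  95  97]
 [ 77  49  40  52  62  76  72  84  87  96  97  92]
 [ 71  75  74  71  76  75  72  81  91  97  95  94]]
bin_two_mid 0.84 [321.5, 166.3] (307, 151, 33, 34)
bin_three_mid 0.94 [322.0, 127.3] (305, 111, 34, 36)
[302.  110.7] 7 [ 0.8304 -0.1047] [ 0.8186 -0.1005]
[304.  133.2] 10 [ 0.7599 -0.1104] [ 0.7505 -0.1061]
[302.7 149. ] 7 [ 0.7109 -0.1063] [ 0.7031 -0.1021]
[277.3 162. ] 3 [ 0.6703 -0.0295] [ 0.6639 -0.0278]
[304.8 173.2] 6 [ 0.6369 -0.1123] [ 0.6317 -0.1079]
[303.7 188.7] 3 [ 0.5901 -0.1086] [ 0.5864 -0.1043]
[304.8 215. ] 8 [ 0.5115 -0.1114] [ 0.5105 -0.107 ]
```

View pics/k.png

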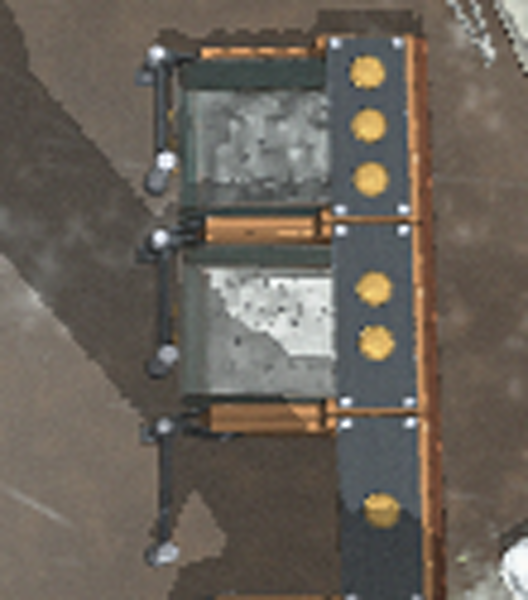

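The bin moved in about 4 mm and now lines up with bin three (front edges at columns about 185 and 180). Since it seated only after the keeper was shut, I'll reopen the keeper and shut it again so the order is right.

Call:
{"op": "drive_tool", "data": {"angular": [[0,0,0],[0,0,0],[0,0,0],[0,0,0],[0,0,0],[0,0,0],[0,0,0],[0,0,0],[0,0,0],[0,0,0],[0,0,0]], "delta_pos": [[1.27,3.87,0],[1.27,3.87,0],[1.27,3.87,0],[1.27,3.87,0],[1.27,3.87,0],[1.27,3.87,0],[1.27,3.87,0],[1.25,3.85,0],[0,0,3],[0,0,3],[0,0,0]], "gripper": [4,4,4,4,4,4,4,4,4,4,4]}}

```text
time_s: 33.25
tool_pos: [0.6288, -0.1108, 0.1424]
tool_rot: [-179.9, 0.5, -0.2]
force: [-0.8, 0.1, -0.7]
grip_width: 0.04
grasp_force: 0.0
```

Call:
{"op": "drive_tool", "data": {"angular": [[0,0,0],[0,0,0],[0,0,0],[0,0,0],[0,0,0],[0,0,0],[0,0,0],[0,0,0],[0,0,0],[0,0,0],[0,0,0],[0,0,0]], "delta_pos": [[0.25,-0.3,1.5],[0,0,2],[0,0,1.5],[0,0,1.1],[0,0,0],[0,0,0],[0,0,0],[0,0,0],[0,0,0],[0,0,0],[0,0,0],[0,0,0]], "gripper": [4,4,4,4,4,0,0,0,0,0,0,0], "squeeze": 15}}

```text
time_s: 34.45
tool_pos: [0.6349, -0.1056, 0.087]
tool_rot: [180.0, -0.0, 0.0]
force: [-1.6, -0.5, 3.1]
grip_width: 0.0118
grasp_force: 15.0
```

Call:
{"op": "drive_tool", "data": {"angular": [[0,0,0],[0,0,0],[0,0,0],[0,0,0],[0,0,0],[0,0,0],[0,0,0],[0,0,0],[0,0,0],[0,0,0],[0,0,0],[0,0,0],[0,0,0],[0,0,0],[0,0,0]], "delta_pos": [[0.03,-0.8,0],[0.11,-0.79,0],[0.19,-0.78,0],[0.26,-0.76,0],[0.34,-0.73,0],[0.41,-0.69,0],[0.47,-0.64,0],[0.54,-0.59,0],[0.59,-0.54,0],[0.64,-0.47,0],[0.69,-0.41,0],[0.72,-0.34,0],[0.76,-0.26,0],[0,0,0],[0,0,0]], "gripper": [0,0,0,0,0,0,0,0,0,0,0,0,0,0,0]}}

```text
time_s: 35.95
tool_pos: [0.6928, -0.0277, 0.0864]
tool_rot: [180.0, -0.1, 0.0]
force: [0.6, -3.5, 2.1]
grip_width: 0.0117
grasp_force: 15.0
```

Call:
{"op": "drive_tool", "data": {"angular": [[0,0,0],[0,0,0],[0,0,0],[0,0,0],[0,0,0],[0,0,0],[0,0,0],[0,0,0],[0,0,0],[0,0,0],[0,0,0],[0,0,0],[0,0,0],[0,0,0],[0,0,0]], "delta_pos": [[-0.76,0.26,0],[-0.72,0.34,0],[-0.69,0.41,0],[-0.64,0.47,0],[-0.59,0.54,0],[-0.54,0.59,0],[-0.47,0.64,0],[-0.41,0.69,0],[-0.34,0.73,0],[-0.26,0.76,0],[-0.19,0.78,0],[-0.11,0.79,0],[-0.03,0.8,0],[0,0.15,0],[0,0,0]], "gripper": [0,0,0,0,0,0,0,0,0,0,0,0,0,0,0]}}

```text
time_s: 37.45
tool_pos: [0.6312, -0.1069, 0.0862]
tool_rot: [-180.0, 0.4, 0.0]
force: [-6.0, 1.7, 6.2]
grip_width: 0.0114
grasp_force: 15.0
```

Call:
{"op": "drive_tool", "data": {"angular": [[0,0,0],[0,0,0],[0,0,0]], "delta_pos": [[0,0.15,0],[0,0.15,0],[0,0,0]], "gripper": [0,0,0]}}

```text
time_s: 37.75
tool_pos: [0.6311, -0.1071, 0.0862]
tool_rot: [-179.8, 0.4, 0.1]
force: [-7.0, 4.2, 6.7]
grip_width: 0.0116
grasp_force: 15.0
```

Call:
{"op": "drive_tool", "data": {"angular": [[0,0,0],[0,0,0],[0,0,0],[0,0,0],[0,0,0],[0,0,0],[0,0,0],[0,0,0],[0,0,0],[0,0,0],[0,0,0],[0,0,0],[0,0,0],[0,0,0],[0,0,0],[0,0,0],[0,0,0]], "delta_pos": [[0.3,-0.3,0],[0,0,0],[0,0,0],[0,0,0],[0,0,0],[0,0,-2],[0,0,-3],[0,0,-4],[0,0,-4],[-2,-4,0],[-2,-4,0],[-2,-4,0],[-2,-4,0],[-2,-4,0],[-2,-4,0],[-2,-4,0],[0,0,0]], "gripper": [0,3,3,3,3,3,3,3,3,3,3,3,3,3,3,3,3]}}

```text
time_s: 39.45
tool_pos: [0.4938, 0.1805, 0.2172]
tool_rot: [-179.9, -0.0, 0.7]
force: [0.2, -0.3, -0.8]
grip_width: 0.0298
grasp_force: 0.0
```

```bash
python3 - <<'E'
from h import *
o=telemetry.get_obs(); print(o["tool_pos"],o["time_s"],o["force"])
p=eyes.read_camera("top")
g=cv2.cvtColor(p["pixels"],cv2.COLOR_RGB2GRAY).astype(int)
print(g[156:172,300:312][::3])
for k in("bin_two_mid","bin_three_mid","scoop_mid","shears_mid"):
    for a in models.cut_out(p,k)[:1]: print(k,a["p"],a["centre"],cv2.boundingRect(a["pixels"].astype(np.uint8)))
hsv=cv2.cvtColor(p["pixels"],cv2.COLOR_RGB2HSV)
w=((hsv[...,1]<60)&(hsv[...,2]>165)).astype(np.uint8)
k,_,st,ce=cv2.connectedComponentsWithStats(w)
for i in range(1,k):
    P=at_z(p,ce[i],.092)
    if .48<P[0]<.9 and -.13<P[1]<-.02 and st[i,4]<60: print(ce[i].round(1),st[i,4],at_z(p,ce[i],.056)[:2].round(4),P[:2].round(4))
E
```

```text
[0.49379451 0.18046588 0.21723835] 39.45 [ 0.2100476  -0.27947395 -0.80137301]
[[ 77  74  64  71  92  73  68 105 117  95 122 128]
 [ 84  91  72  76  91  63  71  97  89  93 129 134]
 [ 72  77  79  56  79  63  67 104  92 100 137 134]
 [ 74  74  76  55  60  65 103 101  89 102 101  95]
 [ 77  78  76  48  60  69  70  74  90 101 104  99]
 [ 73  75  77  44  53  40  66  77  86 102  97  95]]
bin_two_mid 0.83 [322.3, 166.5] (307, 151, 33, 34)
bin_three_mid 0.69 [322.5, 127.7] (306, 111, 33, 35)
scoop_mid 0.7 [389.8, 225.9] (375, 210, 37, 51)
shears_mid 0.75 [113.3, 238.9] (102, 231, 21, 20)
[302.  110.5] 6 [ 0.831  -0.1047] [ 0.8193 -0.1005]
[304. 133.] 9 [ 0.7605 -0.1104] [ 0.7511 -0.1061]
[302.7 149. ] 7 [ 0.7109 -0.1063] [ 0.7031 -0.1021]
[305.2 173. ] 6 [ 0.6375 -0.1133] [ 0.6322 -0.1089]
[304.  188.5] 2 [ 0.5906 -0.1096] [ 0.5869 -0.1052]
[305.2 214.8] 6 [ 0.512  -0.1127] [ 0.511  -0.1082]
```

The bin is home, the keeper is shut and the arm is clear, so I'm handing in.

```bash
python3 -c "
from cell import env
print(env.sign_off())"
```

```text
the job is handed in; nothing more can be done
None
```

The frit bin is fully home in the two-stud bay with its front wall outward, and the keeper is shut across it. It took a second push to seat after I first shut the keeper, so I reopened the keeper and shut it again before handing in at about 39.5 s.

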